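Refill a tilted carton magazine, pad it with foam and close its cover

ROBOT

A 6-joint arm with a two-finger parallel gripper is mounted at the origin on a cart in front of the work surface, level with it; the furniture and walls round the work are solid. World frame = base frame: x ahead of the robot, y to its left, z up, the work surface at z = 0. Lengths are in m, angles in rad, forces in N, time in s.
With the tool pointing down it reaches from about 0.275 to 0.975 m from the base axis. Payload 8.4 kg.
Tool frame: the origin (TCP) lies midway between the tips of the shut fingers; the grasp point (between the pads) lies 19 mm behind it; z points along the fingers, y is the line along which they close (so a half turn about z gives the same grasp; the last joint's range is limited). The gripper opens to 92 mm and grips with 3 to 60 N. Pads are 20 mm wide; open, the fingers measure 128 mm over their backs; the gripper's body (75 mm by 189 mm) begins 69 mm behind the grasp point.
Start: joints at [1.284, 0.353, 1.633, -0, 1.155, -0.002], TCP at [0.176, 0.6, 0.215] pointing down, gripper open.
Joint ranges: [-2.63, 2.63], [-0.92, 2.1], [0.06, 2.66], [-1.3, 4.44], [0, 2.69], [-3.02, 3.02]. Speed limits (rad/s): [2.22, 2.22, 2.79, 3.14, 3.14, 3.14].

INTERFACE

Orientations are given as a unit quaternion [w, x, y, z].
In Python, from rig import bot gives the robot as it stands. Calls block until the motion is done:
- bot.move_ptp(position, orientation): joint-space move of the TCP to a pose.
- bot.movel(position, rot=None, feed=0.15, threshold=None): straight line of the TCP; rot=None keeps the orientation; feed is the mean speed in m/s. With threshold (N) it stops when the force on the tool has changed by that much, and returns True; else False.
- bot.move_joints(angles): joint-space move.
- bot.release() and bot.close_gripper(grasp_force=None): open the fingers fully, or close them until they stop; grasp_force is the grip in N (None keeps the last).
- bot.wait(seconds).
- bot.solve_ik(position, orientation): joint angles nearest the present ones, or None.
- bot.get_obs(): the state.
- bot.read_camera(name): name is "side" or "top" or "wrist"; returns (picture, depth): 384x512x3 uint8, blue, green, red; 384x512 float32, m along the optical axis (not along the pixel's ray), 0 where there is no reading.
- bot.get_calibration(name): a dict with "mtx" (3x3 intrinsics, pixels), "rvec" (rotation vector, rad) and "tvec" (3), from world to camera coordinates, as OpenCV has them. Camera axes: x right, y down, z forward; pixel columns grow to the right and rows downward; lengths in m; the calibration is good to about 2 mm. A picture is of the moment at which its call begins: read the wrist's pose just before it. get_calibration takes no time and is no camera call; for the wrist camera it gives the pose at the moment of the call.
A pose or a line that the arm cannot do raises bot.Unreachable and nothing moves.
- bot.close_job(): hands the job in; it is judged then, once.
Trained networks look in the newest picture that a camera, given by its name, has taken for a name from the list of things; names that differ only in an ending like _2 or _b are one class to them, and where a whole thing is asked for, a point or a joint stands for the part that bears it (a point fixed in the world has none). Each returns a list of dicts, best first, with "p" (0 to 1); they miss things now and then, are a little off and sometimes report something else, mostly with a low value. They report only what shows in the picture. A call takes as long as a camera call. They do not tell look-alikes from the thing itself.
- bot.cut_out(camera, thing): "pixels" (384x512 bool, what is visible of it) and "extent" ([left, top, right, bottom] in pixels, round what is visible of it).
- bot.spot_point(camera, thing): "location" ([row, column] in pixels: a listed point, or the origin of a listed thing).
The state is a dict: "t": time; "joint_positions": joint angles; "dq": joint speeds; "joint_efforts": joint torques, N m; "tool_pos": TCP position; "eef_rot": TCP orientation; "ft_force": force on the tool from outside, world axes, zero at the start; "torque": the same for the moment, N m; "grip_width": opening from 0.0 (shut) to 1.0 (fully open); "grasp_force": force on a finger pad.
Only numpy, scipy, OpenCV 4.12 (cv2) and the standard library are available. Lean on these libraries where they do the work, as an engineer would, in place of code of your own. Each camera call takes 0.05 s, during which the arm holds its last target. There are 200 camera calls.

TASK

Refill the tilted magazine: first lift the foam block out of it and set it down on clear worktop, then stack all the loose cartons lying flat, one on another, in a single column on the magazine's sloping deck, lengthwise down the slope, each one pushed back against the backstop and in the middle of the deck. Lay the foam block on top of the stack as padding, in the middle, and swing the hinged cover shut until it is fully home with its tab behind the front rail. Leave the beaker and the tape roll where they stand.

Things in the scene. Friction and masses are not known exactly. Their poses are not given: they have to be found in the camera images.
- carton_0_c (a point): plain brown cardboard carton, 110 (x) x 60 (y) x 26 mm (z), about 0.12 kg, loose, lying flat; all cartons are alike. This point is its centre, 13 mm above its underside; x along its length, z up out of its label face. Two to four of the four are present
- carton_1_c (a point): plain brown cardboard carton, 110 (x) x 60 (y) x 26 mm (z), about 0.12 kg, loose, lying flat; all cartons are alike. This point is its centre, 13 mm above its underside; x along its length, z up out of its label face. Two to four of the four are present
- carton_2_c (a point): plain brown cardboard carton, 110 (x) x 60 (y) x 26 mm (z), about 0.12 kg, loose, lying flat; all cartons are alike. This point is its centre, 13 mm above its underside; x along its length, z up out of its label face. Two to four of the four are present
- carton_3_c (a point): plain brown cardboard carton, 110 (x) x 60 (y) x 26 mm (z), about 0.12 kg, loose, lying flat; all cartons are alike. This point is its centre, 13 mm above its underside; x along its length, z up out of its label face. Two to four of the four are present
- foam_c (a point): white speckled foam packing block, 60 (x) x 90 (y) x 35 mm (z), 0.03 kg, loose; it begins lying on the magazine's deck, its 90 mm down the slope, z along the deck's upward normal. This point is its centre, 17.5 mm above its underside. Its 60 mm side is the one to grip
- rack: tilted aluminium rack on a grey stand, fixed to the worktop. Origin on the deck at the foot of the backstop, mid-width. x runs down the slope to the backstop, away from the robot, 0.28 rad below level; y across; z up out of the deck, leaning 0.28 rad back. Deck x -140 to 0, y -55 to 55 mm, open at both sides; backstop face at x = 0, 150 mm high, 110 wide
- rack_seat (a point): where the centre of the bottom carton belongs (rack frame x -55, y 0, z 13 mm; same axes as the rack); 26 mm higher along z for each carton below. Carton length lies along x. Friction can hold a carton short of the backstop, so push it back until it touches
- rack_rail (a point): middle of the front rail on two slim posts (rack frame x -137, z 134 mm; 6 mm thick, 16 mm high, 110 mm wide; same axes as the rack), so items go in from above, along the rack's z
- cover (a joint): cover hinge angle, rad: 0 shut (parallel to the deck, 150 mm above it), growing as it swings up and back over the backstop; stop at 2.05. Begins at 1.75 to 2.0. A stiff friction hinge (0.06 N m): it stays where left, yields to about 1 N at its free edge; push it over from behind with closed fingers, then press down on top
- cover_hinge (a point): point on the cover's hinge axis, mid-width, on top of the backstop (rack frame x 3, z 150 mm); the axis is the rack's y
- cover_edge (a point): middle of the cover's free edge, 147 mm from the hinge axis. The cover is a grey plate 3 mm thick, 106 mm wide; a 20 mm tab on its inner face, 128 mm from the hinge, hangs behind the front rail when shut. x points from free edge to hinge, z out of the outer face (up when shut)
- clear_spot (a point): a point on the worktop (z = 0) to the right and behind, with bare surface for 80 mm round it, where the foam block can be set down; any other clear place will do as well
- beaker: small clear 100 ml beaker, 58 mm wide, 70 mm tall, standing loose on the worktop behind the magazine; origin at the centre of its underside; a bystander
- tape: roll of pale tape lying flat, 101 mm across, 19 mm high, loose, at the front right; origin at the centre of its underside; a bystander
Not all that is in view belongs to the job. What is shaped like the part that bears carton_1_c but orange is not meant. Leave any red look-alike of the part that bears carton_2_c alone.

How it is judged:
On the way, in this order (a step that is already met when the one before it is completed fails the run):
1. the foam block is out of the magazine, resting on the worktop (horizontal distance between foam_c and rack above 0.13 m and height (world z) of foam_c below 0.05 m and linear speed of foam below 0.03 m/s), for 0.2 s.
2. all the cartons are stacked on the deck against the backstop (x of carton_0_c in the frame of rack between -0.064 and -0.045 m and y of carton_0_c in the frame of rack between -0.016 and 0.016 m and z of carton_0_c in the frame of rack between 0.005 and 0.15 m and angle between the z axis of each of carton_0_c, carton_1_c, carton_2_c, carton_3_c and the z axis of rack, either way round below 0.1 rad and angle between the x axis of each of carton_0_c, carton_1_c, carton_2_c, carton_3_c and the x axis of rack, either way round below 0.14 rad and x of carton_1_c in the frame of rack between -0.064 and -0.045 m and y of carton_1_c in the frame of rack between -0.016 and 0.016 m and z of carton_1_c in the frame of rack between 0.005 and 0.15 m and x of carton_2_c in the frame of rack between -0.064 and -0.045 m and y of carton_2_c in the frame of rack between -0.016 and 0.016 m and z of carton_2_c in the frame of rack between 0.005 and 0.15 m and x of carton_3_c in the frame of rack between -0.064 and -0.045 m and y of carton_3_c in the frame of rack between -0.016 and 0.016 m and z of carton_3_c in the frame of rack between 0.005 and 0.15 m), for 0.2 s.
3. the foam block lies on top of the stack (y of foam_c in the frame of rack between -0.02 and 0.02 m and x of foam_c in the frame of rack between -0.075 and -0.02 m and angle between the z axis of foam_c and the z axis of rack, either way round below 0.12 rad and (z of foam_c in the frame of carton_0_c above 0.024 m or (z of foam_c in the frame of carton_0_c below -0.024 m and angle between carton_0_c's own z axis and vertical above 1.8 rad)) and (z of foam_c in the frame of carton_1_c above 0.024 m or (z of foam_c in the frame of carton_1_c below -0.024 m and angle between carton_1_c's own z axis and vertical above 1.8 rad)) and (z of foam_c in the frame of carton_2_c above 0.024 m or (z of foam_c in the frame of carton_2_c below -0.024 m and angle between carton_2_c's own z axis and vertical above 1.8 rad)) and (z of foam_c in the frame of carton_3_c above 0.024 m or (z of foam_c in the frame of carton_3_c below -0.024 m and angle between carton_3_c's own z axis and vertical above 1.8 rad))), for 0.2 s.
At the end, for the whole second after the job is handed in: All cartons in one column on the deck: within 9 mm of the backstop, 16 mm of the middle line, flat to 0.1 rad, lengthwise to 0.14; foam above them all, within 20 mm of the middle, flat, its centre 20 to 75 mm from the backstop; cover shut to 0.04 rad; all at rest (all of step 2 and all of step 3 and value of joint cover below 0.04 rad and linear speed of each of carton_0, carton_1, carton_2, carton_3, foam below 0.02 m/s); the robot touches nothing.
It fails at once if the beaker is pushed from its place by more than 40 mm (distance of beaker from where it was at the start of the episode above 0.04 m).
It fails at once if the tape roll is pushed from its place by more than 40 mm (distance of tape from where it was at the start of the episode above 0.04 m).
Of carton_0, carton_1, carton_2, carton_3 only 2 to 4 are there at a start; the rules pass over those that are not, and their reading is None.
At some moment in a run one of carton_0, carton_1, carton_2, carton_3 may be knocked a few centimetres aside while the robot is not near it.
Once in a run the grip may slacken for a moment while it holds something.
It also fails if it takes over 210 s, if anything falls off the work surface, if the arm or the gripper's body presses on something with over 40 N, if the wrist force passes 120 N, or if a joint passes its speed limit or range.

## Working session

There is one attempt and no reset: what is moved stays moved. The work goes in short steps, each a Python script; the robot and the scene stay as the last script left them, time stands still between calls to the robot, and variables do not carry over. Pictures are saved under pics/ and viewed, at most 14 in all, crops included, and the job is handed in when it is done.

```bash
ls; mkdir -p pics
python3 - <<'E'
from rig import bot
import cv2,numpy as np
for c in("side","top"):
    im,d=bot.read_camera(c); cv2.imwrite(f"pics/{c}0.png",im); np.save(f"pics/{c}0.npy",d)
    k=bot.get_calibration(c); R=cv2.Rodrigues(k["rvec"])[0]
    print(c,k["mtx"].round(1).tolist(),(-R.T@k["tvec"].ravel()).round(3),R[2].round(3),(d>0).mean())
    for t in("carton_0_c","foam_c","rack","rack_rail","cover_hinge","cover_edge","clear_spot","beaker","tape"):
        print(t,[(np.round(x["location"]).tolist(),round(x["p"],2)) for x in bot.spot_point(c,t)])
print(bot.get_obs())
E
```

```text
pics
side [[363.0, 0.0, 260.3], [0.0, 363.0, 190.1], [0.0, 0.0, 1.0]] [ 0.436 -1.362  0.868] [ 0.099  0.866 -0.491] 0.8787841796875
carton_0_c [([223.0, 240.0], 0.8), ([184.0, 230.0], 0.34)]
foam_c [([179.0, 222.0], 0.76)]
rack [([184.0, 234.0], 0.75)]
rack_rail [([153.0, 213.0], 0.8)]
cover_hinge [([160.0, 244.0], 0.57), ([180.0, 220.0], 0.31)]
cover_edge [([134.0, 259.0], 0.59)]
clear_spot [([254.0, 278.0], 0.77), ([180.0, 290.0], 0.33)]
beaker []
tape [([290.0, 225.0], 0.81)]
top [[377.0, 0.0, 258.7], [0.0, 377.0, 190.0], [0.0, 0.0, 1.0]] [ 0.459 -0.057  1.466] [ 0.089  0.007 -0.996] 0.996002197265625
carton_0_c [([211.0, 282.0], 0.84)]
foam_c [([232.0, 199.0], 0.57)]
rack []
rack_rail [([245.0, 198.0], 0.9)]
cover_hinge [([203.0, 193.0], 0.83), ([247.0, 197.0], 0.68)]
cover_edge [([176.0, 185.0], 0.91)]
clear_spot [([176.0, 322.0], 0.98)]
beaker [([146.0, 185.0], 0.69)]
tape [([229.0, 370.0], 0.67)]
{'t': 1.0, 'joint_positions': array([ 1.28361644e+00,  3.53002466e-01,  1.63342684e+00, -2.32480176e-05,
        1.15519209e+00, -2.39182129e-03]), 'dq': array([-1.52656221e-03, -1.19339440e-03,  4.43229836e-05,  7.93955737e-04,
        5.47068705e-04,  1.09021424e-04]), 'joint_efforts': array([-8.60137861e-04, -5.93747234e+01, -3.34573746e+01,  6.96973619e-02,
        1.55749661e-02,  4.25184862e-05]), 'tool_pos': array([0.17559542, 0.59981389, 0.21456992]), 'eef_rot': array([ 8.44950002e-06,  1.41908678e-01,  9.89879754e-01, -1.57563011e-05]), 'ft_force': array([-0.75638083,  0.1088134 , -0.02730501]), 'torque': array([-0.00292957, -0.00052008,  0.01270366]), 'grasp_force': 0.0, 'grip_width': 1.0001089013562035}
```

View pics/top0.png

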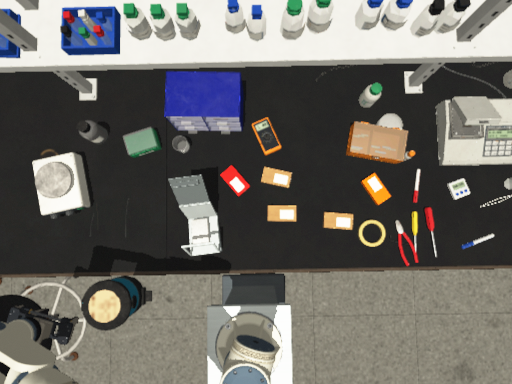

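View pics/side0.png

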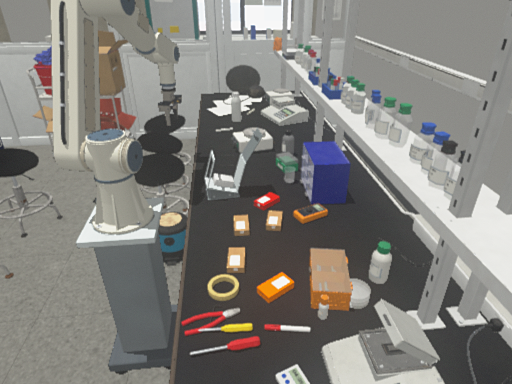

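```bash
cat > h.py <<'E'
from rig import bot
import cv2,numpy as np
from scipy.spatial.transform import Rotation as Ro
def cloud(cam,name=None):
    k=bot.get_calibration(cam); im,d=bot.read_camera(cam)
    if name: cv2.imwrite(f"pics/{name}.png",im)
    R=cv2.Rodrigues(np.array(k["rvec"]))[0]; v,u=np.indices(d.shape); K=k["mtx"]
    P=np.stack([(u-K[0,2])/K[0,0]*d,(v-K[1,2])/K[1,1]*d,d],-1)
    W=(P-np.ravel(k["tvec"]))@R; W[d<=0]=np.nan
    return im,W,k
def proj(k,p): return cv2.projectPoints(np.atleast_2d(np.float64(p)),np.array(k["rvec"]),np.array(k["tvec"]),k["mtx"],None)[0][:,0]
def quat(zdir,ydir):
    z=np.array(zdir,float);z/=np.linalg.norm(z); y=np.array(ydir,float);y-=z*(y@z);y/=np.linalg.norm(y)
    q=Ro.from_matrix(np.stack([np.cross(y,z),y,z],1)).as_quat(); return q[[3,0,1,2]]
def cartons(im,W,zmin=.012,zmax=.045,box=None):
    """brown blobs with label on the worktop -> (xy centre, length-axis yaw, dims, z)"""
    hsv=cv2.cvtColor(im,cv2.COLOR_BGR2HSV); z=W[...,2]
    m=((z>zmin)&(z<zmax)&(W[...,0]<.62)).astype(np.uint8)
    n,l=cv2.connectedComponents(m); out=[]
    for i in range(1,n):
        s=l==i
        if s.sum()<150: continue
        p=W[s]; r=cv2.minAreaRect((p[:,:2]*1000).astype(np.float32)); (c,(w,h),a)=r
        yaw=a if w>=h else a+90; yaw=(yaw+90)%180-90
        col=hsv[s]; col=col[col[:,1]>60]
        out.append(dict(c=np.array(c)/1000,yaw=np.radians(yaw),dim=sorted((w,h)),z=np.median(p[:,2]),hsv=np.median(col,0) if len(col) else None,px=np.argwhere(s).mean(0).round()))
    return out
E
python3 - <<'E'
from h import *
im,W,k=cloud("top")
for o in cartons(im,W): print({a:(np.round(b,3).tolist()) if b is not None else None for a,b in o.items()})
for t in("foam_c","rack_rail","cover_hinge","cover_edge","clear_spot","beaker","tape"):
    for x in bot.spot_point("top",t)[:1]:
        r,c=np.round(x["location"]).astype(int); print(t,r,c,W[r,c].round(3))
print("foam patch",np.nanmedian(W[222:240,190:212].reshape(-1,3),0))
w=bot.get_calibration("wrist");R=cv2.Rodrigues(np.array(w["rvec"]))[0];o=bot.get_obs()
T=Ro.from_quat(o["eef_rot"][[1,2,3,0]]).as_matrix()
print("wrist cam in tool",(T.T@(-R.T@np.ravel(w["tvec"])-o["tool_pos"])).round(3),(T.T@R.T).round(2).tolist(),w["mtx"].round(0).tolist())
E
```

```text
{'c': [0.58, -0.816], 'yaw': -1.225, 'dim': [64.608, 67.216], 'z': 0.016, 'hsv': [111.5, 118.0, 198.0], 'px': [188.0, 459.0]}
{'c': [0.583, -0.495], 'yaw': 0.557, 'dim': [62.116, 109.618], 'z': 0.025, 'hsv': [18.0, 227.0, 254.0], 'px': [191.0, 376.0]}
{'c': [0.609, 0.034], 'yaw': 0.746, 'dim': [57.355, 68.367], 'z': 0.026, 'hsv': [1.0, 206.0, 250.0], 'px': [187.0, 238.0]}
{'c': [0.496, -0.13], 'yaw': 1.552, 'dim': [57.337, 107.302], 'z': 0.026, 'hsv': [18.0, 130.0, 232.0], 'px': [213.0, 281.0]}
{'c': [0.464, -0.345], 'yaw': 1.476, 'dim': [59.63, 111.044], 'z': 0.025, 'hsv': [18.0, 131.0, 232.0], 'px': [221.0, 338.0]}
{'c': [0.461, 0.169], 'yaw': -1.477, 'dim': [58.959, 110.416], 'z': 0.035, 'hsv': None, 'px': [222.0, 205.0]}
{'c': [0.415, -0.472], 'yaw': -0.12, 'dim': [98.401, 99.431], 'z': 0.018, 'hsv': [25.0, 109.0, 240.5], 'px': [233.0, 371.0]}
{'c': [0.058, 0.001], 'yaw': 1.535, 'dim': [128.629, 242.904], 'z': 0.016, 'hsv': None, 'px': [330.0, 249.0]}
foam_c 231 200 [0.437 0.17  0.082]
rack_rail 246 200 [0.388 0.153 0.19 ]
cover_hinge 203 193 [0.534 0.179 0.174]
cover_edge 180 189 [0.6   0.171 0.286]
clear_spot 176 325 [ 0.64  -0.307 -0.001]
beaker 145 182 [0.774 0.253 0.001]
tape 232 370 [ 0.419 -0.473 -0.   ]
foam patch [0.43793449 0.16891738 0.07644561]
wrist cam in tool [ 0.066 -0.    -0.17 ] [[-0.0, -0.97, -0.24], [1.0, -0.0, -0.0], [0.0, -0.24, 0.97]] [[309.0, 0.0, 253.0], [0.0, 309.0, 188.0], [0.0, 0.0, 1.0]]
```

Run:
```python
from h import *
bot.move_ptp([0.2,0.5,0.5],quat([0,0,-1],[0,1,0]))
bot.move_ptp([0.42,0.165,0.42],quat([0.25,0,-1],[0,1,0]))
print(bot.get_obs()["joint_positions"].round(2))
im,W,k=cloud("wrist","w1"); np.save("pics/w1.npy",W)
for t in("foam_c","rack","rack_rail","cover_hinge","cover_edge","rack_seat"):
    for x in bot.spot_point("wrist",t)[:1]:
        r,c=np.round(x["location"]).astype(int); print(t,r,c,round(x["p"],2),W[r,c].round(3))
```

```text
[ 0.46 -0.21  1.83 -0.11  1.31 -1.1 ]
foam_c 110 254 0.85 [0.433 0.167 0.081]
rack 130 256 0.83 [0.469 0.17  0.071]
rack_rail 102 247 0.93 [0.394 0.158 0.205]
cover_hinge 192 258 0.72 [0.53  0.173 0.174]
rack_seat 112 255 0.58 [0.437 0.169 0.08 ]
```

View pics/w1.png

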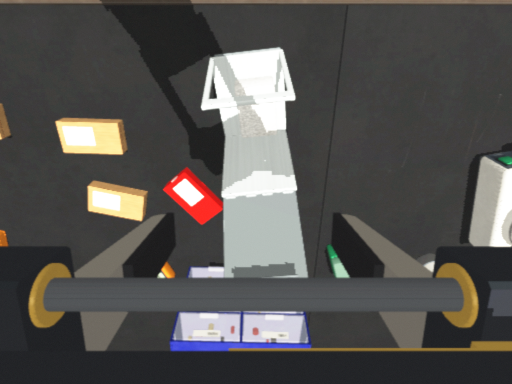

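```bash
cat >> h.py <<'E'
def plane(P):
    P=P.reshape(-1,3);P=P[~np.isnan(P[:,0])];
    for _ in range(4):
        c=P.mean(0);n=np.linalg.svd(P-c,full_matrices=False)[2][2];r=(P-c)@n
        P=P[np.abs(r)<max(2*np.median(np.abs(r)),.0008)]
    return c,n*np.sign(n[2]+1e-9),r.std(),len(P)
E
python3 - <<'E'
from h import *
W=np.load("pics/w1.npy")
for nm,s in dict(back=np.s_[142:182,235:282],foam=np.s_[110:131,242:263],cover=np.s_[205:250,235:290],table=np.s_[150:300,330:380]).items():
    c,n,r,N=plane(W[s]);print(nm,c.round(4),n.round(4),round(r,4),N, "tilt",np.arctan2(n[2],np.hypot(*n[:2])).round(3),"yaw",np.arctan2(n[1],n[0]).round(3))
# backstop side edges per row
for r in (145,155,165,175,185,192):
    row=W[r]; ok=np.where((row[200:320,2]>.05))[0]+200
    print(r,ok.min(),ok.max(),row[ok.min()].round(4),row[ok.max()].round(4))
for r in range(100,136,3): print(r,W[r,[222,230,236,250,270,280]].round(3).tolist())
E
```

```text
back [0.5088 0.1739 0.1076] [-0.9553 -0.1031  0.2771] 0.0004 1547 tilt 0.281 yaw -3.034
foam [0.4511 0.1641 0.0763] [0.2732 0.0385 0.9612] 0.0004 307 tilt 1.291 yaw 0.14
cover [0.5596 0.1774 0.2185] [-0.8402 -0.0892  0.5349] 0.0004 1750 tilt 0.564 yaw -3.036
table [0.4313 0.2318 0.4008] [0.0019 0.9404 0.34  ] 0.0039 3264 tilt 0.347 yaw 1.569
145 225 288 [0.5005 0.1165 0.0558] [0.4939 0.2245 0.0738]
155 225 290 [0.5082 0.1184 0.0833] [0.5015 0.2255 0.1   ]
165 224 292 [0.5158 0.1184 0.1079] [0.5077 0.2262 0.1263]
175 223 294 [0.5228 0.1185 0.1308] [0.5147 0.2272 0.1477]
185 223 296 [0.5283 0.1202 0.1543] [0.5209 0.228  0.1686]
192 222 295 [0.5324 0.1198 0.1688] [0.5278 0.226  0.1772]
100 [[0.393, 0.129, 0.197], [0.393, 0.138, 0.199], [0.392, 0.146, 0.201], [0.392, 0.162, 0.204], [0.392, 0.185, 0.204], [0.392, 0.197, 0.203]]
103 [[0.395, 0.129, 0.205], [0.395, 0.139, 0.203], [0.395, 0.146, 0.204], [0.395, 0.162, 0.204], [0.421, 0.192, 0.085], [0.431, 0.211, 0.043]]
106 [[0.399, 0.129, 0.203], [0.399, 0.138, 0.202], [0.435, 0.137, 0.045], [0.427, 0.161, 0.083], [0.427, 0.192, 0.082], [0
[... 590 characters left out ...]
1 [[0.474, 0.108, -0.001], [nan, nan, nan], [0.463, 0.136, 0.037], [0.452, 0.161, 0.077], [0.452, 0.193, 0.076], [0.464, 0.213, 0.035]]
124 [[0.48, 0.107, -0.001], [0.469, 0.125, 0.036], [0.469, 0.136, 0.036], [0.458, 0.161, 0.074], [0.458, 0.193, 0.073], [0.469, 0.213, 0.034]]
127 [[0.485, 0.107, 0.0], [0.475, 0.125, 0.034], [0.475, 0.135, 0.033], [0.463, 0.161, 0.073], [0.464, 0.193, 0.071], [0.476, 0.213, 0.032]]
130 [[0.491, 0.107, 0.001], [0.481, 0.124, 0.033], [0.481, 0.135, 0.033], [0.469, 0.16, 0.07], [0.469, 0.194, 0.07], [0.482, 0.214, 0.029]]
133 [[0.497, 0.106, -0.001], [0.487, 0.124, 0.031], [0.487, 0.135, 0.03], [0.474, 0.16, 0.07], [0.475, 0.194, 0.069], [0.485, 0.213, 0.038]]
```

```bash
cat >> h.py <<'E'
import os
def rackfit():
    yaw=.1068; ca,sa=np.cos(.28),np.sin(.28)
    X=np.array([ca*np.cos(yaw),ca*np.sin(yaw),-sa]);Y=np.array([-np.sin(yaw),np.cos(yaw),0]);Z=np.cross(X,Y)
    b=np.array([.5088,.1739,.1076]);f=np.array([.4511,.1641,.0763]); m=np.array([.5114,.17265,.12])
    return X*(X@b)+Y*(Y@m)+Z*(Z@f-.035), np.stack([X,Y,Z],1)
RO,RR=rackfit()
def rk(x,y,z): return RO+RR@np.array([x,y,z])/1000.   # mm in rack frame -> world
def inr(p): return (np.asarray(p)-RO)@RR*1000
E
python3 - <<'E'
from h import *
print("origin",RO,"rail",rk(-137,0,134),"hinge",rk(3,0,150))
W=np.load("pics/w1.npy"); L=inr(W)
d=L[108:134,226:285].reshape(-1,3); dk=d[(np.abs(d[:,2])<6)&(np.abs(d[:,1])<50)]
print("deck z",np.median(dk[:,2]),dk[:,2].std(),len(dk),"x",dk[:,0].min(),dk[:,0].max())
al=L[60:200,200:310].reshape(-1,3)
fm=al[(al[:,2]>28)&(al[:,2]<42)&(np.abs(al[:,1])<45)&(al[:,0]<-5)&(al[:,0]>-130)]
print("foam",len(fm),fm.min(0),fm.max(0),cv2.minAreaRect(fm[:,:2].astype(np.float32)))
rl=al[(al[:,2]>120)&(al[:,2]<148)&(al[:,0]<-120)&(al[:,0]>-150)];print("rail",np.percentile(rl,[1,50,99],axis=0).round(1).tolist())
bs=al[(abs(al[:,0])<4)&(al[:,2]>20)&(al[:,2]<145)];print("back",np.percentile(bs,[.5,50,99.5],axis=0).round(1).tolist())
q=quat(-RR[:,2],RR[:,1])
for s in(1,-1):
    q=quat(-RR[:,2],s*RR[:,1])
    for p in [(-55,0,5),(-55,0,200),(-30,0,200),(60,0,330)]: print(s,p,None if (a:=bot.solve_ik(rk(*p),q)) is None else np.round(a,2))
print(bot.solve_ik([.62,-.3,.02],quat([0,0,-1],[0,1,0])))
E
```

```text
origin [0.48664305 0.16999586 0.02953866] rail [0.3925493  0.15990826 0.19618081] hinge [0.53072695 0.174722   0.17286791]
deck z 0.06688780439243186 1.004470767397996 506 x -55.37523233128784 1.255025959492819
foam 1582 [-105.72674403  -23.04264042   28.1032582 ] [-15.63255875  37.03460389  37.58301792] ((-60.751129150390625, 6.9090118408203125), (90.04570007324219, 59.882240295410156), 0.2589794993400574)
rail [[-140.7, -54.2, 122.7], [-139.6, -0.1, 139.3], [-134.7, 53.2, 143.3]]
back [[-1.5, -54.5, 20.8], [0.0, 0.1, 90.9], [1.5, 54.0, 144.5]]
1 (-55, 0, 5) [ 0.31  0.49  1.9   0.07  1.03 -1.41]
1 (-55, 0, 200) [ 0.3   0.33  1.65  0.05  1.44 -1.4 ]
1 (-30, 0, 200) [ 0.29  0.37  1.6   0.05  1.44 -1.4 ]
1 (60, 0, 330) [ 0.26  0.51  1.18  0.04  1.73 -1.42]
-1 (-55, 0, 5) [0.31 0.49 1.9  0.07 1.03 1.74]
-1 (-55, 0, 200) [0.3  0.33 1.65 0.05 1.44 1.75]
-1 (-30, 0, 200) [0.29 0.37 1.6  0.05 1.44 1.74]
-1 (60, 0, 330) [0.26 0.51 1.18 0.04 1.73 1.72]
[-4.52839132e-01  6.60377814e-01  1.61066794e+00 -4.44089210e-16
  8.70546901e-01 -2.02363546e+00]
```

```bash
cat >> h.py <<'E'
QR=quat(-RR[:,2],RR[:,1])
def st(msg=""):
    o=bot.get_obs(); print(msg,"t",round(o["t"],1),"tcp",o["tool_pos"].round(4),"rack",inr(o["tool_pos"]).round(1),"w",(o["grip_width"]*92).round(1),"gf",round(float(o["grasp_force"]),1),"F",o["ft_force"].round(1)); return o
E
python3 - <<'E'
from h import *
bot.move_ptp(rk(-60,6.9,200),QR)
bot.movel(rk(-60,6.9,60),feed=.2); st("mid")
print(bot.movel(rk(-60,6.9,8),feed=.08,threshold=12)); st("low")
bot.close_gripper(10); st("grip")
bot.movel(rk(-60,6.9,215),feed=.15); st("up")
E
```

```text
Traceback (most recent call last):
  File "h.py", line 45, in st
    o=bot.get_obs(); print(msg,"t",round(o["t"],1),"tcp",o["tool_pos"].round(4),"rack",inr(o["tool_pos"]).round(1),"w",(o["grip_width"]*92).round(1),"gf",round(float(o["grasp_force"]),1),"F",o["ft_force"].round(1)); return o
                                                                                                                       ^^^^^^^^^^^^^^^^^^^^^^^^^^
AttributeError: 'float' object has no attribute 'round'
```

```bash
sed -i 's/(o\["grip_width"\]\*92).round(1)/round(float(o["grip_width"]*92),1)/' h.py
python3 - <<'E'
from h import *
st("mid")
print(bot.movel(rk(-60,6.9,8),feed=.08,threshold=12)); st("low")
bot.close_gripper(10); st("grip")
bot.movel(rk(-60,6.9,215),feed=.15); st("up")
E
```

```text
mid t 6.1 tcp [0.4462 0.173  0.1054] rack [-59.3   7.3  61.9] w 92.0 gf 0.0 F [ 0.6  0.4 -0. ]
False
low t 6.9 tcp [0.4311 0.1711 0.054 ] rack [-59.7   7.    8.3] w 91.5 gf 0.0 F [ 0.7 -0.4 -0.1]
grip t 7.5 tcp [0.4309 0.171  0.0539] rack [-59.9   6.9   8.2] w 60.2 gf 10.0 F [ 0.1 -0.3  2. ]
up t 9.0 tcp [0.4871 0.1769 0.252 ] rack [-60.4   6.8 214.1] w 60.2 gf 10.0 F [-0.4  0.8 -0.4]
```

Run:
```python
from h import *
q=quat([0,0,-1],[0,1,0])
bot.move_ptp([.62,-.30,.2],q); st()
bot.movel([.62,-.30,.03],feed=.2)
print(bot.movel([.62,-.30,.0075],feed=.04,threshold=4)); st("down")
bot.release(); bot.movel([.62,-.30,.15],feed=.25); bot.wait(.3)
# survey cartons
bot.move_ptp([.56,-.20,.42],q)
im,W,k=cloud("wrist","w2")
for o in cartons(im,W): print({a:(np.round(b,3).tolist()) if b is not None else None for a,b in o.items()})
st()
```

```text
t 10.8 tcp [ 0.6204 -0.2988  0.2001] rack [  32.6 -480.4  186.9] w 60.9 gf 9.8 F [ 1.  -0.4 -0.8]
True
down t 12.4 tcp [ 0.6196 -0.2998  0.007 ] rack [  85.2 -481.3    1. ] w 60.7 gf 9.9 F [ 0.7 -0.2  3.3]
{'c': [0.416, -0.474], 'yaw': 1.444, 'dim': [100.112, 100.264], 'z': 0.019, 'hsv': [26.0, 105.0, 246.0], 'px': [65.0, 95.0]}
{'c': [0.445, -0.639], 'yaw': -0.025, 'dim': [17.48, 97.908], 'z': 0.017, 'hsv': [26.0, 202.0, 232.0], 'px': [90.0, 5.0]}
{'c': [0.461, 0.167], 'yaw': -1.448, 'dim': [70.6, 112.861], 'z': 0.037, 'hsv': None, 'px': [94.0, 467.0]}
{'c': [0.465, -0.347], 'yaw': 1.472, 'dim': [59.888, 109.921], 'z': 0.026, 'hsv': [18.0, 129.0, 236.0], 'px': [95.0, 170.0]}
{'c': [0.498, -0.133], 'yaw': 1.542, 'dim': [59.812, 110.075], 'z': 0.026, 'hsv': [16.0, 139.0, 126.0], 'px': [115.0, 291.0]}
{'c': [0.585, -0.497], 'yaw': 0.571, 'dim': [62.236, 110.181], 'z': 0.026, 'hsv': [19.0, 253.0, 254.0], 'px': [159.0, 92.0]}
{'c': [0.575, -0.654], 'yaw': -0.21, 'dim': [13.642, 91.864], 'z': 0.014, 'hsv': [179.0, 203.0, 224.0], 'px': [155.0, 10.0]}
{'c': [0.611, 0.031], 'yaw': 0.685, 'dim': [60.467, 69.491], 'z': 0.026, 'hsv': [1.0, 225.0, 248.0], 'px': [171.0, 376.0]}
{'c': [0.597, -0.3], 'yaw': -1.519, 'dim': [48.405, 60.243], 'z': 0.034, 'hsv': None, 'px': [170.0, 199.0]}
{'c': [0.608, -0.113], 'yaw': 1.569, 'dim': [23.717, 108.643], 'z': 0.025, 'hsv': [16.0, 135.0, 176.0], 'px': [178.0, 293.0]}
 t 15.2 tcp [ 0.5598 -0.2002  0.4179] rack [ -75.4 -375.9  382.5] w 92.1 gf 0.0 F [ 0.2 -0.8 -0.1]
```

View pics/w2.png

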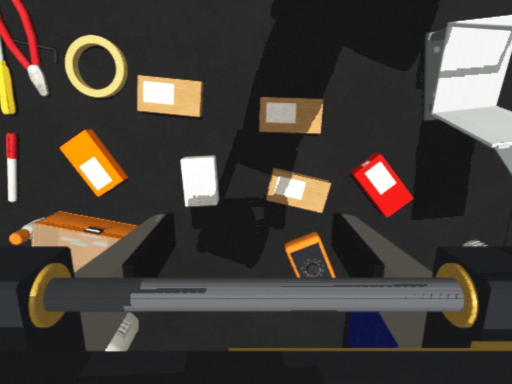

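```bash
sed -i 's/(W\[...,0\]<.62)/(W[...,0]<.75)/' h.py
cat >> h.py <<'E'
def bestq(p,yaw):
    e=np.array([-np.sin(yaw),np.cos(yaw),0]); c=[]
    for s in(1,-1):
        q=quat([0,0,-1],s*e); j=bot.solve_ik(p,q)
        if j is not None: c.append((abs(j[5]),s,q))
    return min(c,key=lambda a:a[0])[2]
def look(guess,z=.25):
    for _ in range(2):
        q=bestq([*guess[:2],z],guess[2]); bot.move_ptp([*guess[:2],z],q); bot.wait(.2)
        im,W,k=cloud("wrist","last")
        L=[o for o in cartons(im,W) if o["hsv"] is not None and 10<o["hsv"][0]<22 and o["hsv"][1]<190 and 100<o["dim"][1]<120 and 52<o["dim"][0]<68]
        L.sort(key=lambda o:np.linalg.norm(o["c"]-guess[:2]))
        print([{a:np.round(b,3).tolist() for a,b in o.items()} for o in L])
        o=L[0]; g=[*o["c"],o["yaw"]]; d=np.linalg.norm(o["c"]-guess[:2]); guess=g
        if d<.02: break
    return guess,o
def pick(guess):
    g,o=look(guess); x,y,a=g; q=bestq([x,y,.1],a)
    bot.move_ptp([x,y,.1],q); hit=bot.movel([x,y,.005],feed=.1,threshold=12); st(f"at {hit}")
    bot.close_gripper(20); st("grip"); bot.movel([x,y,.3],feed=.25); return st("lift")["grip_width"]*92
def to_rack(z=215,x=-62):
    bot.move_ptp([.42,-.05,.33],QR); st("way")
    bot.move_ptp(rk(x,0,z),QR); return st("over")["grip_width"]*92
def place(n):
    bot.movel(rk(-62,0,26*n+25),feed=.2); 
    print("touch",bot.movel(rk(-62,0,26*n+4),feed=.03,threshold=4)); st()
    print("back",bot.movel(rk(-48,0,inr(bot.get_obs()["tool_pos"])[2]+.5),feed=.03,threshold=6)); st()
    bot.release(); bot.movel(rk(-57,0,215),feed=.25)
E
python3 - <<'E'
from h import *
w=pick((.498,-.133,1.542))
if w>55: print(to_rack())
E
```

```text
[{'c': [0.499, -0.133], 'yaw': 1.539, 'dim': [59.965, 109.49], 'z': 0.026, 'hsv': [17.0, 126.0, 219.0], 'px': [163.0, 253.0]}, {'c': [0.638, -0.116], 'yaw': 1.339, 'dim': [60.595, 110.785], 'z': 0.026, 'hsv': [17.0, 126.0, 219.0], 'px': [146.0, 361.0]}]
at False t 18.7 tcp [ 0.4991 -0.1332  0.0055] rack [ -12.5 -302.8  -28.6] w 92.1 gf 0.0 F [-1.1 -0.1  0.3]
grip t 19.3 tcp [ 0.4987 -0.1331  0.0051] rack [ -12.8 -302.7  -29.1] w 60.0 gf 20.0 F [-0.8  0.9  2.9]
lift t 20.6 tcp [ 0.4978 -0.1329  0.2986] rack [ -94.7 -302.4  252.8] w 60.0 gf 20.0 F [-0.5 -0.1 -1.1]
way t 22.0 tcp [ 0.42   -0.0501  0.3296] rack [-169.2 -211.7  263.6] w 59.9 gf 20.0 F [ 0.8  0.7 -1.3]
over t 22.9 tcp [0.4866 0.169  0.2537] rack [-62.1  -1.  215.4] w 59.9 gf 20.0 F [-0.8 -0.2 -0.6]
59.86537761445707
```

Run:
```python
from h import *
place(0); bot.wait(.1)
bot.move_ptp(rk(-100,0,330),QR)
im,W,k=cloud("wrist","r1"); L=inr(W)
f=L.reshape(-1,3); f=f[(abs(f[:,1])<50)&(f[:,2]>20)&(f[:,2]<32)&(f[:,0]<-3)&(f[:,0]>-130)]
print(np.percentile(f,[1,50,99],axis=0).round(1).tolist(),cv2.minAreaRect(f[:,:2].astype(np.float32)),len(f))
st()
```

```text
touch True
 t 24.6 tcp [0.4287 0.1638 0.0519] rack [-62.2  -0.    5.4] w 59.7 gf 20.0 F [0.2 0.3 1.8]
back True
 t 25.0 tcp [0.4355 0.1644 0.0499] rack [-55.1  -0.1   5.3] w 59.9 gf 20.0 F [-0.3 -0.5  5.7]
[[-109.8, -29.2, 24.2], [-58.2, -0.5, 26.2], [-3.6, 29.4, 28.2]] ((-56.63704299926758, 0.1655712127685547), (107.13697814941406, 59.84407043457031), 0.16885389387607574) 2543
 t 27.3 tcp [0.4813 0.1693 0.3732] rack [-1.002e+02 -1.000e-01  3.287e+02] w 92.3 gf 0.0 F [-0.1 -0.1 -1.4]
```

View pics/r1.png

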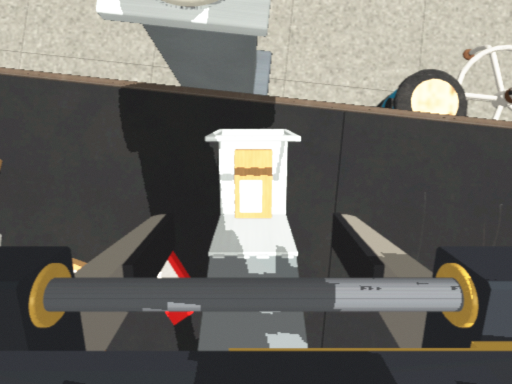

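```bash
cat >> h.py <<'E'
def check(zt,x=-100):
    bot.wait(.1); bot.move_ptp(rk(x,0,330),QR)
    im,W,k=cloud("wrist","chk"); f=inr(W).reshape(-1,3)
    f=f[(abs(f[:,1])<50)&(f[:,2]>zt-6)&(f[:,2]<zt+6)&(f[:,0]<-3)&(f[:,0]>-130)]
    print("check",np.percentile(f,[1,50,99],axis=0).round(1).tolist(),cv2.minAreaRect(f[:,:2].astype(np.float32)),len(f)); st()
E
python3 - <<'E'
from h import *
w=pick((.638,-.116,1.339))
if w>55 and to_rack()>55: place(1); check(52)
E
```

```text
[{'c': [0.638, -0.115], 'yaw': 1.339, 'dim': [60.058, 109.611], 'z': 0.026, 'hsv': [17.0, 127.0, 215.0], 'px': [163.0, 253.0]}]
at False t 30.6 tcp [ 0.6389 -0.1152  0.0056] rack [ 122.9 -299.8   10.5] w 91.9 gf 0.0 F [-0.5 -0.1 -0.4]
grip t 31.2 tcp [ 0.6384 -0.1151  0.0052] rack [ 122.6 -299.7    9.9] w 59.8 gf 20.0 F [-1.   0.5  2.4]
lift t 32.6 tcp [ 0.6376 -0.115   0.2984] rack [  40.7 -299.5  291.5] w 59.5 gf 20.0 F [-0.3 -0.1 -1.3]
way t 34.1 tcp [ 0.4202 -0.05    0.3297] rack [-169.  -211.7  263.8] w 59.8 gf 20.0 F [-0.4 -0.4 -1.7]
over t 35.1 tcp [0.4866 0.1691 0.2536] rack [-62.1  -0.9 215.3] w 59.5 gf 20.0 F [-0.1 -0.7 -1. ]
touch True
 t 36.7 tcp [0.4358 0.1645 0.0769] rack [-62.2  -0.   31.4] w 60.1 gf 20.0 F [ 0.8 -0.3  3.2]
back True
 t 37.0 tcp [0.4427 0.1652 0.0749] rack [-55.   -0.1  31.3] w 59.7 gf 20.0 F [-0.3  0.3  5. ]
check [[-110.0, -29.2, 50.1], [-59.3, -0.5, 52.2], [-4.5, 29.4, 54.1]] ((-56.633018493652344, 0.12408065795898438), (107.25834655761719, 60.06706237792969), 0.014000365510582924) 2822
 t 39.3 tcp [0.4813 0.1693 0.3731] rack [-1.002e+02 -1.000e-01  3.287e+02] w 92.0 gf 0.0 F [-0.8  0.3 -0.9]
```

Run:
```python
from h import *
w=pick((.465,-.347,1.472))
if w>55 and to_rack()>55: place(2); check(78)
```

```text
[{'c': [0.466, -0.348], 'yaw': 1.474, 'dim': [59.987, 109.828], 'z': 0.026, 'hsv': [17.0, 129.0, 203.0], 'px': [164.0, 253.0]}]
at False t 43.2 tcp [ 0.4663 -0.3481  0.0056] rack [ -65.9 -512.9  -43.9] w 92.1 gf 0.0 F [-0.3  0.9  0.3]
grip t 43.8 tcp [ 0.4659 -0.3478  0.0052] rack [ -66.1 -512.7  -44.4] w 59.9 gf 20.0 F [-0.9  0.8  2.6]
lift t 45.1 tcp [ 0.4652 -0.3473  0.2986] rack [-147.8 -512.   237.4] w 59.9 gf 20.0 F [-0.3  1.2 -1.5]
way t 46.3 tcp [ 0.4201 -0.0504  0.3296] rack [-169.1 -212.   263.6] w 59.7 gf 20.0 F [ 0.5 -1.  -0.7]
over t 47.2 tcp [0.4867 0.1688 0.2536] rack [-62.   -1.2 215.3] w 60.1 gf 20.0 F [-0.6 -0.4 -0.8]
touch True
 t 48.7 tcp [0.443  0.1653 0.1019] rack [-62.2  -0.   57.4] w 59.9 gf 20.0 F [ 1.6 -0.3  3. ]
back True
 t 49.1 tcp [0.4503 0.166  0.0997] rack [-54.6  -0.1  57.3] w 59.8 gf 20.0 F [-0.4  0.3  5.7]
check [[-110.0, -29.3, 74.2], [-59.9, -0.5, 78.2], [-4.2, 29.6, 80.1]] ((-56.659481048583984, 0.07279205322265625), (60.117225646972656, 107.34031677246094), 89.94132995605469) 3166
 t 51.2 tcp [0.4812 0.1693 0.373 ] rack [-1.002e+02 -1.000e-01  3.285e+02] w 91.9 gf 0.0 F [ 0.  -0.1 -0.5]
```

Run:
```python
from h import *
im,W,k=cloud("top","top2")
for o in cartons(im,W): print({a:(np.round(b,3).tolist()) if b is not None else None for a,b in o.items()})
bot.move_ptp([.62,-.30,.25],quat([0,0,-1],[0,1,0])); bot.wait(.2)
im,W,k=cloud("wrist","f1")
for o in cartons(im,W): print({a:(np.round(b,3).tolist()) if b is not None else None for a,b in o.items()})
```

```text
{'c': [0.703, -0.881], 'yaw': 1.521, 'dim': [79.77, 275.696], 'z': 0.038, 'hsv': None, 'px': [160.0, 472.0]}
{'c': [0.635, 0.625], 'yaw': 0.133, 'dim': [17.388, 208.007], 'z': 0.032, 'hsv': None, 'px': [182.0, 84.0]}
{'c': [0.626, 0.047], 'yaw': 0.695, 'dim': [59.699, 110.112], 'z': 0.026, 'hsv': [1.0, 213.0, 147.0], 'px': [181.0, 234.0]}
{'c': [0.617, -0.297], 'yaw': 0.051, 'dim': [60.225, 89.949], 'z': 0.034, 'hsv': None, 'px': [181.0, 324.0]}
{'c': [0.584, -0.495], 'yaw': 0.568, 'dim': [62.104, 110.24], 'z': 0.025, 'hsv': [18.0, 227.0, 254.0], 'px': [189.0, 375.0]}
{'c': [0.578, -0.814], 'yaw': -1.199, 'dim': [65.368, 66.483], 'z': 0.016, 'hsv': [111.0, 119.0, 197.0], 'px': [189.0, 459.0]}
{'c': [0.415, -0.472], 'yaw': 0.77, 'dim': [99.062, 99.581], 'z': 0.018, 'hsv': [25.0, 110.0, 240.0], 'px': [233.0, 371.0]}
{'c': [0.055, -0.018], 'yaw': 1.274, 'dim': [128.051, 236.111], 'z': 0.016, 'hsv': None, 'px': [329.0, 253.0]}
{'c': [0.446, -0.474], 'yaw': 1.567, 'dim': [40.406, 97.453], 'z': 0.018, 'hsv': [23.0, 114.5, 229.0], 'px': [20.0, 107.0]}
{'c': [0.585, -0.497], 'yaw': 0.57, 'dim': [60.823, 110.554], 'z': 0.026, 'hsv': [27.0, 248.0, 255.0], 'px': [135.0, 98.0]}
{'c': [0.633, 0.018], 'yaw': 0.209, 'dim': [50.887, 122.795], 'z': 0.025, 'hsv': [1.0, 214.0, 255.0], 'px': [162.0, 497.0]}
{'c': [0.618, -0.3], 'yaw': 0.051, 'dim': [60.084, 90.357], 'z': 0.035, 'hsv': None, 'px': [162.0, 253.0]}
{'c': [0.694, -0.523], 'yaw': 1.371, 'dim': [4.617, 128.129], 'z': 0.029, 'hsv': [15.0, 214.0, 231.0], 'px': [220.0, 84.0]}
{'c': [0.732, -0.395], 'yaw': 0.38, 'dim': [14.611, 33.263], 'z': 0.028, 'hsv': [14.0, 212.0, 196.0], 'px': [243.0, 182.0]}
{'c': [0.741, -0.082], 'yaw': -1.211, 'dim': [28.364, 29.288], 'z': 0.028, 'hsv': [21.0, 183.0, 254.0], 'px': [248.0, 411.0]}
```

View pics/top2.png

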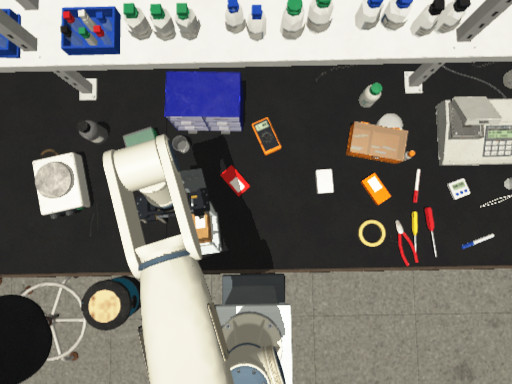

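Run:
```python
from h import *
x,y,a=.618,-.300,.051; q=quat([0,0,-1],[-np.sin(a),np.cos(a),0])
bot.move_ptp([x,y,.1],q); print(bot.movel([x,y,.008],feed=.1,threshold=12))
bot.close_gripper(10); st("grip"); bot.movel([x,y,.3],feed=.25)
w=st("lift")["grip_width"]*92
if w>55 and to_rack(230,-52)>55:
    bot.movel(rk(-52,0,110),feed=.2)
    print("touch",bot.movel(rk(-52,0,82),feed=.03,threshold=3)); st()
    bot.release(); bot.movel(rk(-52,0,230),feed=.2); check(113)
```

```text
False
grip t 55.6 tcp [ 0.6181 -0.3     0.0082] rack [  83.4 -481.4    1.8] w 60.3 gf 10.0 F [-1.   0.6  2.4]
lift t 56.9 tcp [ 0.6173 -0.2996  0.2984] rack [   2.5 -480.9  280.4] w 60.3 gf 10.0 F [-1.1 -0.4 -0.7]
way t 58.1 tcp [ 0.4208 -0.0505  0.3299] rack [-168.6 -212.3  264.1] w 60.2 gf 10.0 F [-0.2 -0.1 -1. ]
over t 59.1 tcp [0.5003 0.1703 0.2652] rack [-52.   -1.2 230.2] w 60.5 gf 10.0 F [ 0.3  0.1 -0.5]
touch True
 t 60.6 tcp [0.4604 0.1672 0.1266] rack [-52.2   0.   85.9] w 60.0 gf 10.0 F [1.  1.3 0.1]
check [[-97.0, -28.9, 110.6], [-55.1, -0.4, 113.1], [-9.4, 29.3, 114.7]] ((-53.135643005371094, 0.3240375518798828), (59.97393035888672, 89.32600402832031), 89.52082824707031) 2998
 t 62.8 tcp [0.4813 0.1694 0.3733] rack [-1.002e+02 -1.000e-01  3.289e+02] w 92.2 gf 0.0 F [ 0.1 -0.1 -0.9]
```

Run:
```python
from h import *
im,W,k=cloud("top"); Wr=W.reshape(-1,3); Wr=Wr[~np.isnan(Wr[:,0])]
for x0 in np.arange(.6,1.1,.05):
    s=Wr[(Wr[:,0]>x0)&(Wr[:,0]<x0+.05)&(Wr[:,1]>-.1)&(Wr[:,1]<.4)]; print(round(x0,2),"max z",s[:,2].max().round(3), "n>.15:",(s[:,2]>.15).sum(), s[s[:,2].argmax()].round(2))
im,W,k=cloud("wrist"); L=inr(W).reshape(-1,3); c=L[(L[:,2]>170)&(L[:,2]<285)&(abs(L[:,1])<45)&(L[:,0]>0)&(L[:,0]<90)]
print(len(c)); 
if len(c)>50: a=np.polyfit(c[:,2],c[:,0],1); print("cover theta",np.pi/2+np.arctan(a[0]))
for p in [(-40,420),(90,420),(90,268),(-30,268),(-106,150)]: print(p,rk(p[0],0,p[1]).round(3),bot.solve_ik(rk(p[0],0,p[1]),QR))
```

```text
0.6 max z 0.764 n>.15: 848 [0.6  0.12 0.76]
0.65 max z 0.033 n>.15: 0 [0.66 0.07 0.03]
0.7 max z 0.077 n>.15: 0 [0.74 0.26 0.08]
0.75 max z 0.077 n>.15: 0 [0.77 0.27 0.08]
0.8 max z 0.208 n>.15: 792 [0.83 0.02 0.21]
0.85 max z 0.208 n>.15: 1072 [0.85 0.16 0.21]
0.9 max z 0.394 n>.15: 2417 [0.94 0.06 0.39]
0.95 max z 0.475 n>.15: 3740 [1.   0.4  0.47]
1.0 max z 0.517 n>.15: 4777 [ 1.02 -0.04  0.52]
1.05 max z 0.514 n>.15: 1239 [1.05 0.01 0.51]
1.1 max z 0.388 n>.15: 1398 [1.13 0.08 0.39]
3816
cover theta 2.050231705732119
(-40, 420) [0.564 0.178 0.444] [ 0.27549235  0.34613158  1.18483234  0.04883004  1.88650244 -1.39338466]
(90, 420) [0.688 0.192 0.408] [ 0.24966911  0.58730013  0.89221278  0.04218898  1.93907257 -1.41822385]
(90, 268) [0.646 0.187 0.262] [ 0.25742844  0.56069111  1.23548733  0.04153692  1.62235986 -1.42380865]
(-30, 268) [0.532 0.175 0.295] [ 0.28377015  0.35151635  1.48568465  0.0486732   1.5802274  -1.40012386]
(-106, 150) [0.427 0.164 0.203] [ 0.31738543  0.26942358  1.81348901  0.05947202  1.33320801 -1.38219805]
```

Run:
```python
from h import *
bot.close_gripper(10)
bot.move_ptp(rk(-40,0,420),QR); bot.movel(rk(115,0,420),feed=.2); bot.movel(rk(115,0,250),feed=.15,threshold=15); st("behind")
print(bot.movel(rk(-20,0,250),feed=.08,threshold=20)); st("pushed")
im,W,k=cloud("wrist","c1")
r=112
for th in np.arange(1.2,-.01,-.15):
    p=(3-r*np.cos(th)+3*np.sin(th)+11,0,150+r*np.sin(th)+4*np.cos(th))
    h=bot.movel(rk(*p),feed=.08,threshold=20); o=st(f"th {th:.2f} {h}")
    if h: break
```

```text
behind t 66.9 tcp [0.6659 0.1893 0.2391] rack [1.153e+02 1.000e-01 2.512e+02] w 0.6 gf 0.0 F [-1.2  0.7 -0.8]
False
pushed t 68.8 tcp [0.5363 0.1753 0.2751] rack [-19.8  -0.  249.8] w 0.6 gf 0.0 F [0.3 0.5 0.1]
th 1.20 False t 69.1 tcp [0.5344 0.1752 0.2826] rack [-2.370e+01  1.000e-01  2.565e+02] w 0.6 gf 0.0 F [-0.4 -0.7 -0.2]
th 1.05 False t 69.4 tcp [0.5174 0.1733 0.2799] rack [-39.4  -0.  249.1] w 0.4 gf 0.0 F [ 0.2 -0.5  0.8]
th 0.90 False t 69.8 tcp [0.5017 0.1717 0.2752] rack [-53.4   0.  240.3] w 0.5 gf 0.0 F [1.1 0.8 0.2]
th 0.75 False t 70.1 tcp [0.4866 0.17   0.2681] rack [-65.9   0.  229.3] w 0.2 gf 0.0 F [ 1.   0.9 -0. ]
th 0.60 False t 70.5 tcp [0.4728 0.1685 0.2589] rack [-76.8  -0.  216.6] w 0.5 gf 0.0 F [ 0.6 -0.1 -0.4]
th 0.45 False t 70.9 tcp [0.4604 0.1672 0.2476] rack [-85.6  -0.  202.3] w -0.0 gf 0.0 F [0.8 0.7 0.3]
th 0.30 False t 71.2 tcp [0.4498 0.166  0.2345] rack [-92.3  -0.  186.8] w 0.3 gf 0.0 F [1.2 0.4 0.5]
th 0.15 False t 71.6 tcp [0.4412 0.1651 0.2199] rack [-96.6  -0.  170.3] w 0.5 gf 0.0 F [ 0.1  0.6 -0.5]
th 0.00 True t 71.9 tcp [0.4359 0.1647 0.2042] rack [-97.3   0.2 153.8] w 0.8 gf 4.0 F [ 1.1 -1.1  8.3]
```

View pics/c1.png

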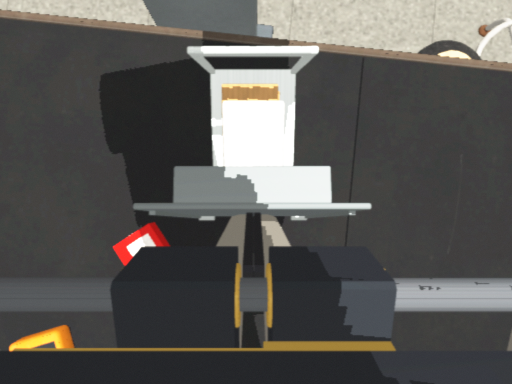

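Run:
```python
from h import *
bot.movel(rk(-97,0,157),feed=.1); bot.movel(rk(-112,0,157),feed=.1)
print(bot.movel(rk(-112,0,145),feed=.03,threshold=18)); st("press")
bot.wait(.2); bot.movel(rk(-112,0,200),feed=.15)
bot.move_ptp(rk(-100,0,330),QR); bot.wait(.2)
im,W,k=cloud("wrist","c2"); L=inr(W).reshape(-1,3); c=L[(L[:,2]>135)&(L[:,2]<200)&(abs(L[:,1])<45)&(L[:,0]>-130)&(L[:,0]<0)]
a=np.polyfit(c[:,0],c[:,2],1); print("theta",-np.arctan(a[0]),"z at hinge",a[1],len(c)); st()
```

```text
True
press t 72.7 tcp [0.4224 0.1632 0.208 ] rack [-1.114e+02  1.000e-01  1.537e+02] w 0.3 gf 4.9 F [-0.6 -0.3 10.2]
theta 0.0003531057400149608 z at hinge 153.12266977539286 5824
 t 74.2 tcp [0.481  0.1693 0.3731] rack [-1.004e+02 -1.000e-01  3.286e+02] w 0.2 gf 0.0 F [-0.1 -0.6 -0. ]
```

View pics/c2.png

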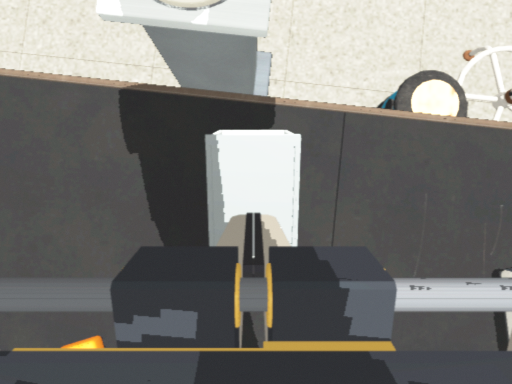

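Run:
```python
from h import *
im,W,k=cloud("side"); cv2.imwrite("pics/s2.png",cv2.resize(im[130:205,180:280],None,fx=7,fy=7,interpolation=cv2.INTER_CUBIC))
```

```text
(no output)
```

View pics/s2.png

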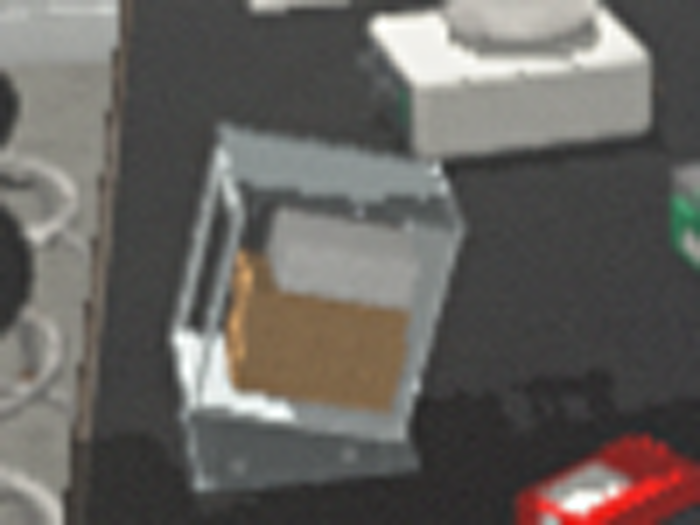

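The crop shows the three cartons in a flush stack (around 320,345), with the foam on top (345,255) and the cover shut over them.

```bash
python3 -c "
from rig import bot
print(bot.close_job())"
```

```text
the job is handed in; nothing more can be done
None
```

I handed the job in at about 74 s: all three cartons present are stacked in the middle of the deck against the backstop, the foam block lies centred on top, and the cover is fully shut (measured at about 0 rad); the judge's verdict was not shown.

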